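Back the index table off by one notch

ROBOT

A 7-joint arm with a two-finger parallel gripper is mounted at the origin on the work surface. World frame = base frame: x ahead of the robot, y to its left, z up, the work surface at z = 0. Lengths are in m, angles in rad, forces in N, time in s.
With the tool pointing down it reaches from about 0.425 to 0.95 m from the base axis. Payload 4.7 kg.
Tool frame: the origin (TCP) lies between the finger pads; the fingertips stand 25 mm ahead of it and the grasp point (between the pads) lies 6 mm ahead of it; z points along the fingers, y is the direction in which the jaws open and shut (so a half turn about z gives the same grasp; the last joint's range is limited). The gripper opens to 87 mm and grips with 3 to 60 N. Pads are 19 mm wide; open, the fingers measure 117 mm over their backs; the gripper's body (75 mm by 190 mm) begins 51 mm behind the grasp point.
Start: joints at [1.237, 0.469, -0.049, 1.532, 0.024, 1.141, -0.082], TCP at [0.203, -0.644, 0.214] pointing down, gripper open.
Joint ranges: [-2.59, 2.59], [-0.33, 1.99], [-1.39, 1.29], [0.1, 2.45], [-1.04, 4.18], [0.21, 1.99], [-2.66, 2.66]. Speed limits (rad/s): [2.57, 2.57, 3.14, 3.14, 3.14, 3.14, 3.14].

INTERFACE

Orientations are given as a unit quaternion [x, y, z, w].
In Python, from plant import robot gives the robot as it stands. The module is installed in compiled form; this text tells all that it offers.
- The arm moves only by the tool move_arm, never from a script. Its arguments are lists of equal length, an entry for each row: "offset": the shift along the tool's x, y, z in m, a list of three; "angular": the turn, a rotation vector about the tool's x, y, z in rad, a list of three; "gripper": the finger opening in m, from 0 to 0.087. A call has exactly 8 rows; each row is the pose to reach, as a shift and turn from the pose commanded when the call began, along the tool's axes at that moment; what a row does not reach only later rows make up. A row lasts 1/12 s, in which the tool goes at most 41.7 mm and 7.16 degrees, less where a joint would pass 70% of its speed; a pose out of reach is approached as far as the arm can. A call with a gripper value outside its range is refused whole. The fingers move at their own pace and stop on an object; the grip force is fixed at half the most. Time passes only in rows, so rows that repeat a pose let the fingers close, or fill a call up. It gives the time, the measured TCP pose, the force and the opening at its end, in the units of the state.
- robot.observe(): the state, without advancing time (a new reading comes with each control period).
- robot.camera(name): name is "side" or "top" or "wrist"; returns (picture, depth): 480x640x3 uint8, red, green, blue; 480x640 float32, m along the optical axis (not along the pixel's ray), 0 where there is no reading.
- robot.camera_model(name): a dict with "fx", "fy", "cx", "cy" (pixels), "dist" ([k1, k2, p1, p2, k3] as OpenCV has them; the pictures are not rectified), "rvec" (rotation vector, rad) and "tvec" (3), from world to camera coordinates, as OpenCV has them. Camera axes: x right, y down, z forward; pixel columns grow to the right and rows downward; lengths in m; the calibration is good to about 2 mm. A picture is of the moment at which its call begins: read the wrist's pose just before it. camera_model takes no time and is no camera call; for the wrist camera it gives the pose at the moment of the call.
- robot.close_job(): hands the job in, once; it reports no verdict.
The state is a dict: "time_s": time; "q": joint angles; "qd": joint speeds; "joint_efforts": joint torques, N m; "tcp_pos": TCP position; "tcp_rot": TCP orientation; "force": force on the tool from outside, world axes, zero at the start; "wrist_torque": the same for the moment, N m; "gripper_width": finger opening in m.
Only numpy, scipy, OpenCV 4.12 (cv2) and the standard library are available. Lean on these libraries where they do the work, as an engineer would, in place of code of your own. Each camera call takes 0.05 s, during which the arm holds its last target. There are 200 camera calls.

TASK

The index table has been advanced one notch too far. With a fingertip, lift the yellow pawl clear of the teeth, push the toothed wheel back by exactly one notch (clockwise seen from above), and then put the pawl fully home again in the gap between the teeth. Just push and press, without gripping anything; the copper cone must stay standing on the middle of the wheel, and the oil bottle, screwdriver and brass collar are left alone.

Things in the scene. Friction and masses are not known exactly. Their poses are not given: they have to be found in the camera images.
- index_unit: The fixed index table: grey-green round base (radius 126 mm, 14 mm high) under a flat dark steel wheel with an upright axis. Origin: on the wheel's axis at bench height; z up; its +y points from the axis to the pawl (local x, y below are this body's). The pawl's bracket stands outside the wheel on local +y, 126 to 162 mm from the axis, 44 mm wide, 66 mm high.
- wheel_top (a point): Centre of the wheel's flat top, 34 mm above the bench. The wheel's radius is 118 mm. On its top: 12 saw teeth (one notch = 30 degrees) at radius 94 to 116 mm, tooth tops 48 mm above the bench, gaps 25 mm wide; six upright red pegs; a hub of radius 42 mm, 40 mm above the bench, that carries the cone.
- wheel (a joint): Turn of the wheel (rad), within 0.06 of 0 at the start, in a gap; grows anticlockwise seen from above (forward), falls clockwise (back). One notch is 0.524; the next gap back has its middle at -0.524. With the pawl home it has play of 0.08 either side of a gap's middle and cannot go further back. Stiff (0.25 N m of friction, 4 N at a peg): stays where it is left.
- pawl (a joint): Angle of the yellow pawl (rad): 0 when home in a gap, growing as its nose lifts, stop at 1.0. The nose clears the teeth above about 0.45. Stiff hinge (0.07 N m of friction, 2 N at the crossbar): it stays where it is left, up or down. On top of a tooth it stops at 0.1 to 0.4 and is not home.
- pawl_hinge (a point): Middle of the pawl's level hinge, which lies along local x, 142 mm from the wheel's axis on local +y, 56 mm above the bench. From it an arm (16 mm wide, 8 mm thick) runs inward over the teeth to the nose, and a yellow stem (12 mm wide) stands up to the crossbar. Beside them, under the ends of the bar on the wheel's side, is free space down to the teeth.
- pawl_bar (a point): Middle of the pawl's black crossbar (10 mm thick, 90 mm long, along local x), 42 mm from the hinge: right above it, 98 mm above the bench, when the pawl is home. Pushing it outward (local +y, away from the wheel) lifts the nose: the bar swings out and down about the hinge, 35 mm outward and 19 mm down at 1.0 rad.
- pawl_tip (a point): Top of the pawl's arm above its nose, 37 mm inward from the hinge; the arm ends 9 mm further in. 60 mm above the bench when home, rising with the pawl to about 89 mm at 1.0 rad. Pressing down here (some 2 N, then firmly) brings the pawl home.
- peg0 (a point): Top centre of red peg 0: upright, 12 mm thick, standing 50 mm out of the wheel's flat top, its top 84 mm above the bench, 72 mm from the wheel's axis; turns with the wheel. Six pegs, 60 degrees apart, numbered anticlockwise; peg 0 is on local +x when wheel reads 0.
- peg1 (a point): Top centre of red peg 1: upright, 12 mm thick, standing 50 mm out of the wheel's flat top, its top 84 mm above the bench, 72 mm from the wheel's axis; turns with the wheel. Six pegs, 60 degrees apart, numbered anticlockwise; peg 0 is on local +x when wheel reads 0.
- peg2 (a point): Top centre of red peg 2: upright, 12 mm thick, standing 50 mm out of the wheel's flat top, its top 84 mm above the bench, 72 mm from the wheel's axis; turns with the wheel. Six pegs, 60 degrees apart, numbered anticlockwise; peg 0 is on local +x when wheel reads 0.
- peg3 (a point): Top centre of red peg 3: upright, 12 mm thick, standing 50 mm out of the wheel's flat top, its top 84 mm above the bench, 72 mm from the wheel's axis; turns with the wheel. Six pegs, 60 degrees apart, numbered anticlockwise; peg 0 is on local +x when wheel reads 0.
- peg4 (a point): Top centre of red peg 4: upright, 12 mm thick, standing 50 mm out of the wheel's flat top, its top 84 mm above the bench, 72 mm from the wheel's axis; turns with the wheel. Six pegs, 60 degrees apart, numbered anticlockwise; peg 0 is on local +x when wheel reads 0.
- peg5 (a point): Top centre of red peg 5: upright, 12 mm thick, standing 50 mm out of the wheel's flat top, its top 84 mm above the bench, 72 mm from the wheel's axis; turns with the wheel. Six pegs, 60 degrees apart, numbered anticlockwise; peg 0 is on local +x when wheel reads 0.
- cone: Spun copper cone, loose, standing base down on the wheel's hub and turning with it: 68 mm wide at the foot, 47 mm tall (top 87 mm above the bench). Origin: centre of its underside. To be left standing there.
- oiler: Loose yellow plastic oil bottle with a red cap, 48 mm thick, 100 mm tall, standing on the bench. Origin: centre of its underside. Leave alone.
- driver: Loose screwdriver with a wooden handle, lying on the bench, under 30 mm high. Origin: about its middle, at bench height. Leave alone.
- collar: Loose brass collar, 52 mm wide, 24 mm high, lying flat on the bench. Origin: centre of its underside. Leave alone.
Things that resemble listed ones, but are neither listed nor needed, are in the scene too. What is meant by the cone is not blue or green, and is the smaller of those in its own colour.

How it is judged:
By the outcome, as a careful person would: the job done as asked, in the order asked, and still so for the second after the job is handed in, with the robot touching nothing.
It also fails if it takes over 64 s, if anything falls off the work surface, if the arm or the gripper's body presses on something with over 40 N, if the wrist force passes 120 N, or if a joint passes its speed limit or range.

## Working session

There is one attempt and no reset: what is moved stays moved. The work goes in short steps, Python scripts to look and compute and a tool call to move; the robot and the scene stay as the last step left them, time stands still between calls to the robot, and variables do not carry over. Pictures are saved under pics/ and viewed, about 8 in all and at most 12, crops included, and the job is handed in when it is done.

Besides the shell and the picture viewer there is one more tool, called after ">>>" by a JSON object that holds its "method" and its "body". move_arm: Moves the arm, as the interface text tells. Its arguments: {"type":"object","properties":{"offset":{"type":"array","items":{"type":"array","items":{"type":"number"}}},"angular":{"type":"array","items":{"type":"array","items":{"type":"number"}}},"gripper":{"type":"array","items":{"type":"number"}}},"required":["offset","angular","gripper"]}

```bash
mkdir -p pics
cat > h.py <<'E'
import numpy as np, cv2
from plant import robot
from scipy.spatial.transform import Rotation as R
def model(n):
    m=robot.camera_model(n); K=np.array([[m['fx'],0,m['cx']],[0,m['fy'],m['cy']],[0,0,1.]])
    return K,np.array(m['dist'],float),np.array(m['rvec'],float),np.array(m['tvec'],float)
def ray(M,uv):
    K,d,r,t=M; n=cv2.undistortPoints(np.array(uv,float).reshape(-1,1,2),K,d).reshape(-1,2)
    Rm=cv2.Rodrigues(r)[0]; return -Rm.T@t, np.c_[n,np.ones(len(n))]@Rm
def plane(M,uv,z):
    o,d=ray(M,uv); return o+d*((z-o[2])/d[:,2])[:,None]
def proj(M,P):
    K,d,r,t=M; return cv2.projectPoints(np.array(P,float).reshape(-1,1,3),r,t,K,d)[0].reshape(-1,2)
def cloud(M,dep):
    v,u=np.mgrid[:480,:640]; o,d=ray(M,np.c_[u.ravel(),v.ravel()]); return (o+d*dep.reshape(-1,1)).reshape(480,640,3)
E
python3 - <<'E'
from h import *
for n in ['top','side']:
    p,d=robot.camera(n); cv2.imwrite(f'pics/{n}0.png',p[:,:,::-1]); np.savez(f'{n}0.npz',p=p,d=d)
    M=model(n); print(n,ray(M,[[320,240]]))
s=robot.observe(); print(s['tcp_pos'],s['tcp_rot'],s['time_s'])
E
```

```text
top (array([0.42488168, 0.01218118, 1.11280321]), array([[ 0.13806729, -0.02419897, -0.99017172]]))
side (array([0.06824204, 0.63360426, 0.90587476]), array([[ 0.44587181, -0.53741731, -0.71582824]]))
[ 0.20239576 -0.64337091  0.21349295] [ 9.88407777e-01  1.51819926e-01 -1.77098526e-04 -8.63221709e-04] 0.1
```

View pics/top0.png

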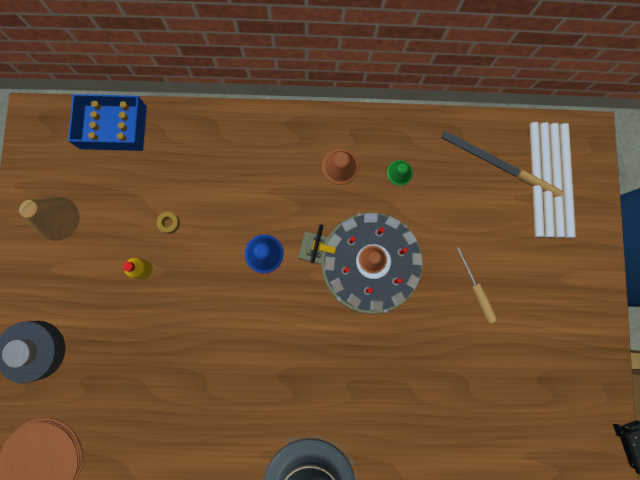

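View pics/side0.png

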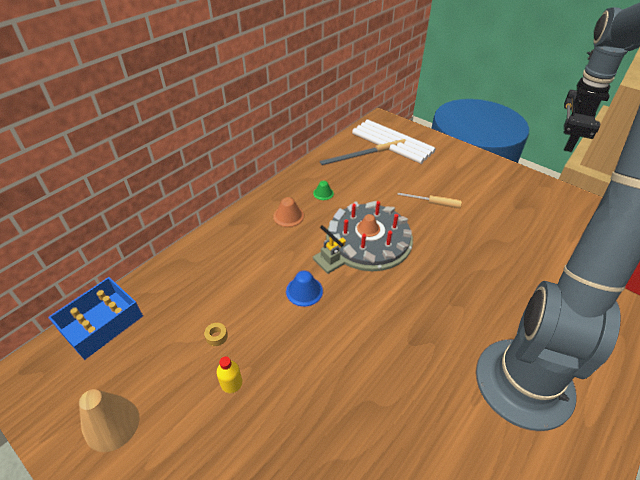

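The index unit is at top px (373,261), with the pawl on its left at about (318,245). The copper cones are at (341,165), which is larger and stands on the bench, and at (373,259), which is smaller and sits on the hub; the second is the one meant. The blue cone at (264,254) is close to the bracket.

Run:
```python
from h import *
Z=np.load('top0.npz');p,d=Z['p'],Z['d'];M=model('top');C=cloud(M,d)
hsv=cv2.cvtColor(p,cv2.COLOR_RGB2HSV)
roi=np.zeros((480,640),bool);roi[205:320,290:430]=1
red=(((hsv[...,0]<5)|(hsv[...,0]>174))&(hsv[...,1]>180)&(hsv[...,2]>90)&roi)
n,l,st,ce=cv2.connectedComponentsWithStats(red.astype(np.uint8))
tops=[]
for i in range(1,n):
    if st[i,4]<4: continue
    m=(l==i); zz=C[m]; 
    hi=m&(C[...,2]>.078)
    uv=np.argwhere(hi)[:,::-1].mean(0) if hi.any() else ce[i]
    P=plane(M,[uv],.084)[0]; tops.append(P); print(ce[i],st[i,4],hi.sum(),P,zz[:,2].max())
T=np.array(tops)
# circle fit
A=np.c_[2*T[:,:2],np.ones(len(T))];b=(T[:,:2]**2).sum(1);s=np.linalg.lstsq(A,b,rcond=None)[0]
c=s[:2];print('centre',c,'r',np.sqrt(s[2]+c@c))
print('ang',np.degrees(np.arctan2(*(T[:,:2]-c).T[::-1])))
# bar: z in .09-.105 roi
bar=roi&(C[...,2]>.092)&(C[...,2]<.11)&(p.max(2)<70)
uv=np.argwhere(bar)[:,::-1]; P=plane(M,uv,.101)
print('bar n',len(uv),P.mean(0),np.ptp(P,axis=0)); 
w=np.linalg.svd(P[:,:2]-P[:,:2].mean(0),full_matrices=False)[2][0];print('bar dir',np.degrees(np.arctan2(w[1],w[0])))
r=P.mean(0)[:2]-c;print('axis->bar',np.linalg.norm(r),np.degrees(np.arctan2(r[1],r[0])))
y=roi&(abs(hsv[...,0].astype(int)-26)<6)&(hsv[...,1]>150);uy=np.argwhere(y)[:,::-1];Q=C[y];print('yellow',len(uy),uy.mean(0),Q.mean(0))
# blue cone
bl=(abs(hsv[...,0].astype(int)-115)<12)&(hsv[...,1]>150);bl[:, :240]=0;bl[:,290:]=0
print('blue',C[bl].mean(0),C[bl].max(0),C[bl].min(0))
```

```text
[380.9 229.8] 20 18 [ 0.59585628 -0.15499052  0.084     ] 0.08800056826034042
[352.11111111 239.16666667] 18 17 [ 0.57216736 -0.08754057  0.084     ] 0.08708472213571627
[403.60714286 250.32142857] 28 19 [ 0.5493554  -0.20944933  0.084     ] 0.08585333621296543
[346.05 269.25] 20 20 [ 0.50193428 -0.07393108  0.084     ] 0.08648664828588326
[398.11538462 280.46153846] 26 20 [ 0.47888179 -0.19586597  0.084     ] 0.08753282498711612
[368.9047619  290.14285714] 21 18 [ 0.45513541 -0.12774894  0.084     ] 1.1128032105199472
centre [ 0.52547069 -0.14170913] r 0.07164473519557553
ang [ -10.68576777   49.23661603  -70.57771124  109.14991851 -130.70405854
  168.77379215]
bar n 156 [ 0.5577831  -0.00423964  0.101     ] [0.08512812 0.02583007 0.        ]
bar dir 166.57944255826163
axis->bar 0.14121598653312764 76.77265136274632
yellow 141 [323.89361702 247.5106383 ] [ 0.55373248 -0.02305673  0.06216233]
blue [0.5395333  0.1201958  0.03695625] [0.58932203 0.16986042 1.11280321] [ 0.42488168  0.01218118 -0.00361593]
```

```bash
cat >> h.py <<'E'
c=np.array([.5255,-.1417]); th=np.radians(-13.3)
ex=np.array([np.cos(th),np.sin(th)]); ey=np.array([-ex[1],ex[0]])
RT=np.array([[*ex,0],[*(-ey),0],[0,0,-1]]).T   # tool x=local x, y=-local y, z down
def go(lx,ly,ztip):
    s=robot.observe(); Rc=R.from_quat(s['tcp_rot']); P=np.array([*(c+lx*ex+ly*ey),ztip+.025])
    print('t',s['time_s'],'F',np.round(s['force'],1),'off',np.round(Rc.inv().apply(P-s['tcp_pos']),4),'rot',np.round((Rc.inv()*R.from_matrix(RT)).as_rotvec(),3))
def loc():
    s=robot.observe(); p=np.array(s['tcp_pos']); q=p[:2]-c
    print('t',s['time_s'],'local',np.round([q@ex,q@ey,p[2]-.025],4),'F',np.round(s['force'],1),'w',s['gripper_width'])
E
python3 -c "
from h import *
go(.027,.108,.16)"
```

```text
t 0.1 F [-0.3  0.2 -0.2] off [ 0.5372 -0.4605  0.0293] rot [-0.002  0.001  0.537]
```

>>> {"method": "move_arm", "body": {"offset": [[0.03,-0.026,0],[0.06,-0.051,0],[0.09,-0.077,0],[0.12,-0.103,0],[0.15,-0.129,0],[0.18,-0.154,0],[0.21,-0.18,0],[0.24,-0.206,0]], "angular": [[0,0,0.07],[0,0,0.14],[0,0,0.21],[0,0,0.28],[0,0,0.35],[0,0,0.42],[0,0,0.49],[0,0,0.537]], "gripper": [0,0,0,0,0,0,0,0]}}

```text
time_s: 0.77
tcp_pos: [0.3701, -0.3734, 0.2142]
tcp_rot: [0.993, -0.118, -0.0, -0.0]
force: [0.5, -0.0, -0.2]
gripper_width: 0.0415
```

```bash
python3 -c "
from h import *
go(.027,.108,.16)"
```

```text
t 0.7667 F [ 0.5 -0.  -0.2] off [ 0.1236 -0.3697  0.0292] rot [-0.     0.    -0.003]
```

>>> {"method": "move_arm", "body": {"offset": [[0.012,-0.036,0],[0.025,-0.074,0],[0.037,-0.111,0],[0.05,-0.148,0],[0.062,-0.185,0],[0.074,-0.222,0],[0.086,-0.26,0],[0.098,-0.296,0]], "angular": [[0,0,0],[0,0,0],[0,0,0],[0,0,0],[0,0,0],[0,0,0],[0,0,0],[0,0,0]], "gripper": [0,0,0,0,0,0,0,0]}}

```text
time_s: 1.43
tcp_pos: [0.5336, -0.1077, 0.2143]
tcp_rot: [0.993, -0.116, -0.0, -0.0]
force: [0.8, -0.5, 0.2]
gripper_width: 0.0007
```

Run:
```python
from h import *
go(.027,.108,.16);loc()
M=model('wrist');p,d=robot.camera('wrist')
v=p[:,:,::-1].copy()
def L(x,y,z):return [*(c+x*ex+y*ey),z]
w=.044
pts=[L(.072*np.cos(w+k*np.pi/3),.072*np.sin(w+k*np.pi/3),.084) for k in range(6)]+[L(0,.142,.103),L(.045,.142,.103),L(-.045,.142,.103),L(0,.105,.060),L(0,0,.087)]
for u in proj(M,pts): cv2.circle(v,tuple(int(a) for a in u),3,(255,0,255),1)
cv2.imwrite('pics/w1.png',v)
```

```text
t 1.4333 F [ 0.8 -0.5  0.2] off [ 0.0269 -0.0731  0.0293] rot [-0.  0.  0.]
t 1.4333 local [1.000e-04 3.490e-02 1.893e-01] F [ 0.8 -0.5  0.2] w 0.0006760107521533515
```

View pics/w1.png

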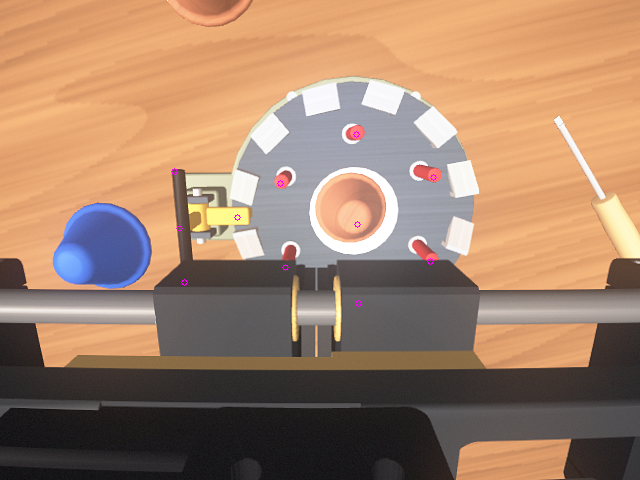

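The wrist view confirms the model: pegs, bar and nose project within a few pixels, with the pawl home at (228,215). Next I go beside the stem, on the wheel side of the bar, and lower.

>>> {"method": "move_arm", "body": {"offset": [[0.013,-0.036,0],[0.027,-0.073,0.0],[0.027,-0.073,0.02],[0.027,-0.073,0.05],[0.027,-0.073,0.08],[0.027,-0.073,0.105],[0.027,-0.073,0.121],[0.027,-0.073,0.121]], "angular": [[0,0,0],[0,0,0],[0,0,0],[0,0,0],[0,0,0],[0,0,0],[0,0,0],[0,0,0]], "gripper": [0,0,0,0,0,0,0,0]}}

```text
time_s: 2.15
tcp_pos: [0.5728, -0.0453, 0.0893]
tcp_rot: [0.993, -0.116, -0.004, 0.0]
force: [-0.4, -0.6, -0.2]
gripper_width: 0.0008
```

```bash
python3 -c "
from h import *
loc();go(.027,.152,.068)"
```

```text
t 2.15 local [0.0239 0.1047 0.0643] F [-0.4 -0.6 -0.2] w 0.0008153223816581216
t 2.15 F [-0.4 -0.6 -0.2] off [ 0.0031 -0.0473 -0.0038] rot [0.002 0.008 0.   ]
```

>>> {"method": "move_arm", "body": {"offset": [[0.0,-0.006,0],[0.0,-0.013,0],[0,-0.02,0],[0,-0.027,0],[0,-0.033,0],[0,-0.039,0],[0,-0.044,0],[0,-0.044,0]], "angular": [[0,0,0],[0,0,0],[0,0,0],[0,0,0],[0,0,0],[0,0,0],[0,0,0],[0,0,0]], "gripper": [0,0,0,0,0,0,0,0]}}

```text
time_s: 2.82
tcp_pos: [0.5872, -0.0005, 0.094]
tcp_rot: [0.993, -0.115, 0.001, -0.001]
force: [0.1, 1.4, 2.4]
gripper_width: 0.0004
```

Run:
```python
from h import *
loc()
p,d=robot.camera('side');M=model('side');loc()
cv2.imwrite('pics/s1.png',cv2.resize(p[180:300,270:430,::-1],None,fx=5,fy=5,interpolation=cv2.INTER_CUBIC))
```

```text
t 2.8167 local [0.0275 0.1517 0.069 ] F [0.1 1.4 2.4] w 0.00038664336700306676
t 2.8667 local [0.0275 0.1516 0.069 ] F [0.2 2.5 3.5] w 8.199760049279486e-05
```

View pics/s1.png

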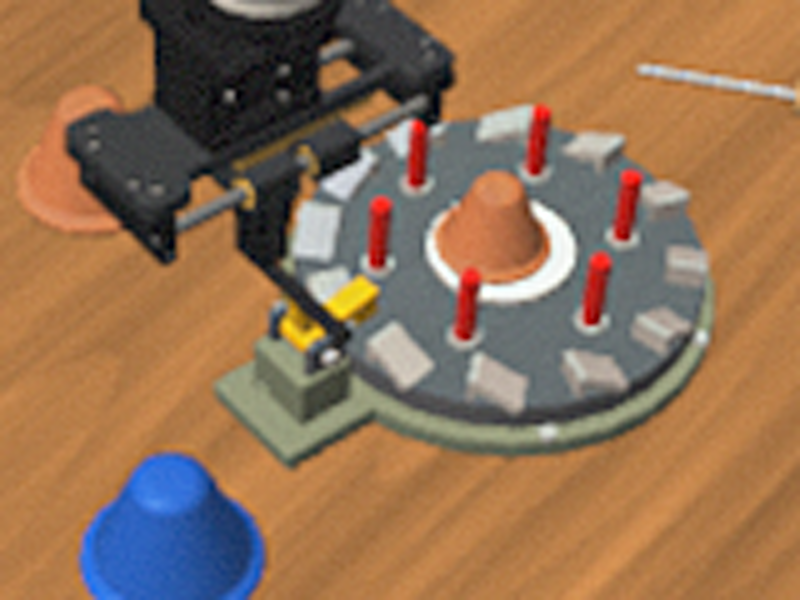

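The pawl is raised, with its yellow arm pointing up at crop (355,297). Next I withdraw and go over to peg 0, between pegs 0 and 1.

>>> {"method": "move_arm", "body": {"offset": [[0.0,0.022,0],[0.0,0.046,0],[0.0,0.046,-0.038],[0.02,0.078,-0.038],[0.04,0.112,-0.038],[0.04,0.112,-0.038],[0.04,0.112,-0.015],[0.04,0.112,0.01]], "angular": [[0,0,0],[0,0,0],[0,0,0],[0,0,0],[0,0,0],[0,0,0],[0,0,0],[0,0,0]], "gripper": [0,0,0,0,0,0,0,0]}}

```text
time_s: 3.53
tcp_pos: [0.6008, -0.1218, 0.0841]
tcp_rot: [0.993, -0.117, 0.002, 0.0]
force: [-0.1, -0.1, -0.7]
gripper_width: 0.0004
```

Run:
```python
from h import *
p,d=robot.camera('side');loc()
cv2.imwrite('pics/s2.png',cv2.resize(p[180:300,270:430,::-1],None,fx=5,fy=5,interpolation=cv2.INTER_CUBIC))
```

```text
t 3.5833 local [0.0638 0.0367 0.0528] F [-0.9  0.4 -3.8] w 0.000678897298454431
```

View pics/s2.png

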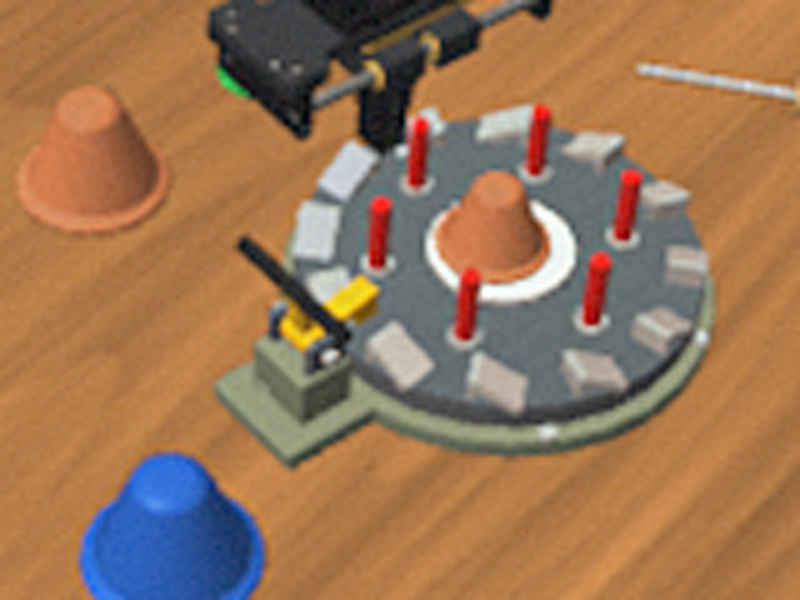

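The pawl stays up by itself, the cone stands, and the finger is beside peg 0. Now I push gently clockwise (tool +y).

>>> {"method": "move_arm", "body": {"offset": [[0.0,0.003,0],[0,0.007,0],[0,0.011,0],[0,0.015,0],[0,0.019,0],[0,0.023,0],[0,0.027,0],[0,0.031,0]], "angular": [[0,0,0],[0,0,0],[0,0,0],[0,0,0],[0,0,0],[0,0,0],[0,0,0],[0,0,0]], "gripper": [0,0,0,0,0,0,0,0]}}

```text
time_s: 4.25
tcp_pos: [0.5924, -0.1511, 0.0838]
tcp_rot: [0.993, -0.116, 0.0, 0.0]
force: [0.1, -0.2, -0.1]
gripper_width: 0.0006
```

>>> {"method": "move_arm", "body": {"offset": [[0.0,0.004,0],[0,0.008,0],[0,0.012,0],[0,0.016,0],[0,0.019,0],[0,0.022,0],[0,0.022,0],[0,0.022,0]], "angular": [[0,0,0],[0,0,0],[0,0,0],[0,0,0],[0,0,0],[0,0,0],[0,0,0],[0,0,0]], "gripper": [0,0,0,0,0,0,0,0]}}

```text
time_s: 4.92
tcp_pos: [0.5874, -0.1721, 0.0834]
tcp_rot: [0.993, -0.116, 0.0, -0.0]
force: [-0.7, 0.3, -0.2]
gripper_width: 0.0002
```

```bash
cat >> h.py <<'E'
def wheel(n='side'):
    loc(); M=model(n); p,d=robot.camera(n); hsv=cv2.cvtColor(p,cv2.COLOR_RGB2HSV); C=cloud(M,d)
    red=((hsv[...,0]<5)|(hsv[...,0]>174))&(hsv[...,1]>180)&(hsv[...,2]>90)&(np.linalg.norm(C[...,:2]-c,axis=2)<.1)
    k,l,st,ce=cv2.connectedComponentsWithStats(red.astype(np.uint8))
    for i in range(1,k):
        if st[i,4]<12: continue
        P=C[l==i]; P=P[(P[:,2]>.04)&(P[:,2]<.095)]; 
        if len(P)<6: continue
        P=np.median(P,axis=0)[:2]; q=np.array([(P-c)@ex,(P-c)@ey]); a=np.degrees(np.arctan2(q[1],q[0]))
        print(ce[i].round(),st[i,4],'r',np.linalg.norm(q).round(4),'ang',a.round(1),'mod60',((a+30)%60-30).round(1))
    return p
E
python3 - <<'E'
from h import *
wheel('side');p=wheel('top')
E
```

```text
t 4.9167 local [ 0.0672 -0.0154  0.0584] F [-0.7  0.3 -0.2] w 0.00021899394087579712
[377. 208.] 37 r 0.0699 ang -56.3 mod60 3.7
[353. 210.] 34 r 0.0712 ang 5.1 mod60 5.1
[395. 221.] 42 r 0.0699 ang -119.1 mod60 0.9
[345. 226.] 38 r 0.0741 ang 64.1 mod60 4.1
[389. 237.] 44 r 0.073 ang 179.4 mod60 -0.6
[363. 240.] 40 r 0.0744 ang 121.8 mod60 1.8
t 4.9667 local [ 0.0672 -0.0151  0.0584] F [ 0.7  0.  -0.2] w 0.0005167449079704027
[352. 239.] 19 r 0.0718 ang 62.9 mod60 2.9
[402. 251.] 16 r 0.0672 ang -57.4 mod60 2.6
[346. 269.] 20 r 0.0715 ang 122.2 mod60 2.2
[398. 280.] 26 r 0.0701 ang -118.4 mod60 1.6
[369. 290.] 21 r 0.0715 ang -178.6 mod60 1.4
```

Run:
```python
from h import *
p,d=robot.camera('side');q,_=robot.camera('top')
f=lambda a:cv2.resize(a[:,:,::-1],(400,400),interpolation=cv2.INTER_CUBIC)
cv2.imwrite('pics/s3.png',np.hstack([f(p[170:290,310:430]),f(q[200:320,310:430])]))
M=model('wrist');w,_=robot.camera('wrist');cv2.imwrite('pics/w3.png',w[:,:,::-1])
print(proj(M,[[*c,.087]]))
```

```text
[[287.74484623 401.54661498]]
```

View pics/s3.png

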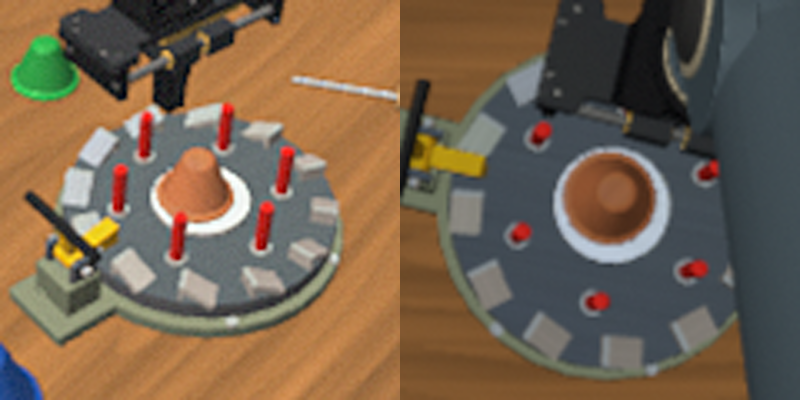

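Run:
```python
from h import *
M=model('side');L=lambda x,y,z:[*(c+x*ex+y*ey),z]
s=robot.observe();print(s['tcp_pos'],R.from_quat(s['tcp_rot']).as_matrix().round(3))
print('tip',proj(M,[L(.067,-.015,.058)]),'corners',proj(M,[L(.067+a*.0095,-.015+b*.015,.058) for a in(1,-1) for b in(1,-1)]).round())
print('peg0 top/bottom',proj(M,[L(.072,.003,.084),L(.072,.003,.034)]))
p,d=robot.camera('side');C=cloud(M,d)
for u,v in [(362,196),(362,200),(360,190),(353,210),(353,214),(378,207)]:
    q=C[v,u];print(u,v,p[v,u],np.round([(q[:2]-c)@ex,(q[:2]-c)@ey,q[2]],3))
```

```text
[ 0.58749221 -0.17163739  0.08348281] [[ 0.973 -0.23   0.   ]
 [-0.23  -0.973  0.   ]
 [ 0.    -0.    -1.   ]]
tip [[359.44710633 209.89447726]] corners [[353. 210.]
 [361. 206.]
 [358. 214.]
 [365. 210.]]
peg0 top/bottom [[354.16181976 204.67276375]
 [353.13933127 217.47481877]]
362 196 [37 36 35] [ 0.054 -0.008  0.123]
362 200 [21 32 25] [ 0.059 -0.013  0.103]
360 190 [111  87  43] [ 0.056 -0.     0.147]
353 210 [174  28  18] [0.069 0.008 0.068]
353 214 [159  26  21] [0.072 0.005 0.049]
378 207 [144  23  17] [ 0.035 -0.057  0.07 ]
```

View pics/w3.png

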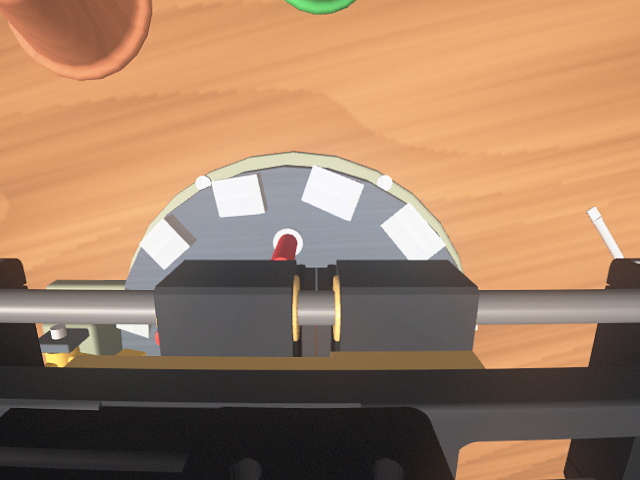

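Run:
```python
from h import *
M=model('side');L=lambda x,y,z:[*(c+x*ex+y*ey),z]
p,d=robot.camera('side');C=cloud(M,d)
for y in(-.027,-.015,-.003):
  for z in(.12,.11,.10,.09,.08,.07,.06):
    u,v=proj(M,[L(.0575,y,z)])[0].round().astype(int);q=C[v,u];print(y,z,(u,v),p[v,u],np.round([(q[:2]-c)@ex,(q[:2]-c)@ey,q[2]],3))
cv2.imwrite('pics/s4.png',cv2.resize(p[180:230,335:395,::-1],None,fx=12,fy=12,interpolation=cv2.INTER_NEAREST))
```

```text
-0.027 0.12 (np.int64(366), np.int64(194)) [150  96  56] [-0.623  0.649  0.906]
-0.027 0.11 (np.int64(366), np.int64(196)) [171 117  70] [ 0.15  -0.119  0.003]
-0.027 0.1 (np.int64(366), np.int64(199)) [194 134  79] [ 0.139 -0.109  0.003]
-0.027 0.09 (np.int64(366), np.int64(202)) [192 132  77] [ 0.131 -0.102 -0.   ]
-0.027 0.08 (np.int64(365), np.int64(204)) [125 116 112] [ 0.092 -0.06   0.04 ]
-0.027 0.07 (np.int64(365), np.int64(207)) [150 155 152] [ 0.088 -0.058  0.032]
-0.027 0.06 (np.int64(365), np.int64(210)) [107 115 118] [ 0.075 -0.046  0.035]
-0.015 0.12 (np.int64(363), np.int64(195)) [34 39 36] [ 0.059 -0.016  0.12 ]
-0.015 0.11 (np.int64(363), np.int64(198)) [34 31 34] [ 0.059 -0.017  0.108]
-0.015 0.1 (np.int64(363), np.int64(201)) [18 23 37] [ 0.06  -0.019  0.095]
-0.015 0.09 (np.int64(362), np.int64(203)) [156 106  64] [ 0.132 -0.086  0.002]
-0.015 0.08 (np.int64(362), np.int64(206)) [100 112 112] [ 0.095 -0.051  0.034]
-0.015 0.07 (np.int64(362), np.int64(209)) [103 113 113] [ 0.084 -0.041  0.035]
-0.015 0.06 (np.int64(362), np.int64(211)) [106 113 113] [ 0.077 -0.035  0.036]
-0.003 0.12 (np.int64(360), np.int64(197)) [30 27 30] [ 0.061 -0.006  0.116]
-0.003 0.11 (np.int64(360), np.int64(200)) [22 23 29] [ 0.06  -0.007  0.105]
-0.003 0.1 (np.int64(359), np.int64(202)) [31 25 24] [ 0.063 -0.006  0.096]
-0.003 0.09 (np.int64(359), np.int64(205)) [119 132 132] [ 0.088 -0.032  0.053]
-0.003 0.08 (np.int64(359), np.int64(208)) [111 112 108] [ 0.093 -0.037  0.036]
-0.003 0.07 (np.int64(359), np.int64(210)) [104 115 115] [ 0.084 -0.029  0.038]
-0.003 0.06 (np.int64(358), np.int64(213)) [104 111 114] [ 0.079 -0.021  0.034]
```

View pics/s4.png

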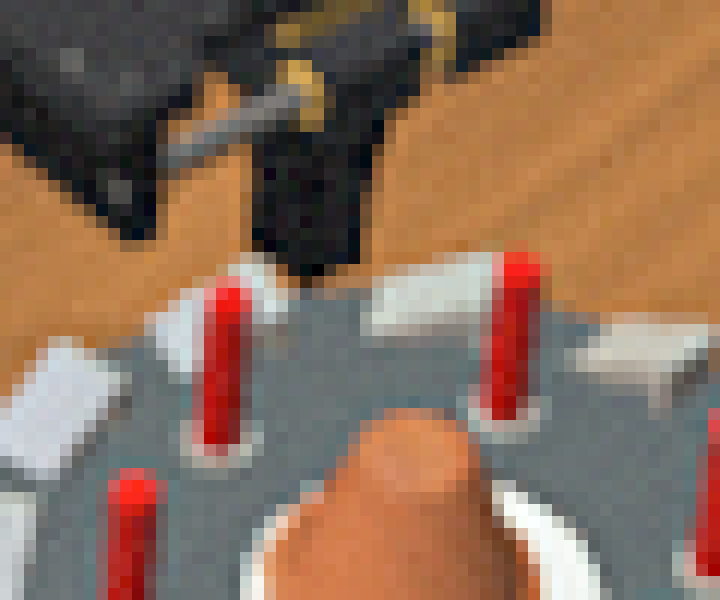

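Run:
```python
from h import *
s=robot.observe();M=model('wrist');p,d=robot.camera('wrist');C=cloud(M,d)
o,_=ray(M,[[320,240]]);print('cam pos in tool',R.from_quat(s['tcp_rot']).inv().apply(o-s['tcp_pos']))
print('q',np.round(s['q'],3),s['tcp_pos'])
for u,v in [(500,60),(150,130),(560,250)]: print('bench',C[v,u])
for u,v in [(220,200),(330,185),(230,240),(320,225)]: print('tooth/wheel',C[v,u])
# finger pixels
print('wrist sees finger', [ (u,v,C[v,u].round(3)) for u,v in [(318,280),(318,305),(318,340),(220,300)]])
M=model('side');p,d=robot.camera('side');C=cloud(M,d)
q=np.stack([(C[...,:2]-c)@ex,(C[...,:2]-c)@ey,C[...,2]],-1)
m=(p.max(2)<60)&(q[...,2]>.06)&(q[...,2]<.3)&(q[...,0]>0)&(q[...,0]<.12)&(abs(q[...,1])<.15)
for z in np.arange(.08,.2,.01):
    k=m&(abs(q[...,2]-z)<.005)
    if k.any(): print(z.round(2),k.sum(),q[k].min(0).round(3),q[k].max(0).round(3))
```

```text
cam pos in tool [ 6.66961446e-02  2.30252983e-05 -1.70455518e-01]
q [ 0.391  0.518 -0.238  1.801  0.157  0.841 -1.724] [ 0.58744666 -0.17173454  0.08348374]
bench [ 6.75484389e-01 -3.14489051e-01  5.60782549e-04]
bench [ 6.85452495e-01 -8.10672475e-02  3.82171452e-04]
bench [ 0.53773008 -0.34290034  0.00075439]
tooth/wheel [ 0.63245722 -0.12371577  0.03612256]
tooth/wheel [ 0.6267645  -0.18944087  0.04216133]
tooth/wheel [ 0.60696422 -0.1219544   0.03420575]
tooth/wheel [ 0.60358653 -0.17823657  0.03490945]
wrist sees finger [(318, 280, array([ 0.597, -0.175,  0.108])), (318, 305, array([ 0.618, -0.179,  0.179])), (318, 340, array([ 0.589, -0.173,  0.142])), (220, 300, array([ 0.626, -0.161,  0.185]))]
0.09 3 [ 0.058 -0.021  0.094] [ 0.064 -0.007  0.095]
0.1 23 [ 0.056 -0.023  0.095] [ 0.079 -0.005  0.104]
0.11 21 [ 0.054 -0.02   0.105] [ 0.079 -0.005  0.114]
0.12 24 [ 0.055 -0.022  0.116] [ 0.077 -0.004  0.125]
0.13 23 [ 0.054 -0.024  0.125] [ 0.074 -0.001  0.134]
0.14 11 [ 0.055 -0.022  0.135] [0.064 0.001 0.142]
0.16 13 [ 0.032 -0.094  0.159] [0.086 0.071 0.165]
0.17 110 [ 0.029 -0.097  0.165] [0.101 0.073 0.175]
0.18 94 [ 0.027 -0.099  0.175] [0.101 0.074 0.185]
0.19 74 [ 0.028 -0.106  0.185] [0.103 0.079 0.195]
```

The camera shows the real fingertips at z≈0.092, about 34 mm higher than reported TCP z minus 25 mm. So the finger passed over peg 0 and the wheel hasn't moved. I'll measure the pawl angle and correct for the offset.

```bash
cat >> h.py <<'E'
def pawl():
    for n in('side','top'):
        M=model(n);p,d=robot.camera(n);C=cloud(M,d);hsv=cv2.cvtColor(p,cv2.COLOR_RGB2HSV)
        q=np.stack([(C[...,:2]-c)@ex,(C[...,:2]-c)@ey,C[...,2]],-1)
        near=(abs(q[...,0])<.06)&(q[...,1]>.085)&(q[...,1]<.2)&(q[...,2]<.13)
        y=near&(abs(hsv[...,0].astype(int)-26)<6)&(hsv[...,1]>150)&(q[...,2]>.045)
        b=near&(p.max(2)<60)&(q[...,2]>.07)
        Q=q[y];Q=Q[np.argsort(Q[:,1])]
        print(n,'arm inner end',Q[:6].mean(0).round(4),'maxz',Q[:,2].max().round(4),'bar',b.sum(),np.median(q[b],axis=0).round(4) if b.any() else '')
E
python3 -c "
from h import *
pawl();loc()"
```

```text
side arm inner end [-0.0009  0.0996  0.0648] maxz 0.1044 bar 70 [-0.0038  0.1537  0.1002]
top arm inner end [0.0001 0.0962 0.0612] maxz 0.1004 bar 139 [-0.0009  0.1507  0.1013]
t 5.4667 local [ 0.0672 -0.0152  0.0585] F [ 0.3 -1.1 -0.2] w 0.00014218048343761746
```

The pawl is only at about 0.24 rad, because the high finger just skimmed the bar. I'll redo the lift with the finger truly lower.

>>> {"method": "move_arm", "body": {"offset": [[0,0,-0.025],[-0.012,-0.036,-0.025],[-0.024,-0.072,-0.025],[-0.034,-0.105,-0.025],[-0.04,-0.119,-0.025],[-0.04,-0.119,-0.01],[-0.04,-0.119,0.01],[-0.04,-0.119,0.026]], "angular": [[0,0,0],[0,0,0],[0,0,0],[0,0,0],[0,0,0],[0,0,0],[0,0,0],[0,0,0]], "gripper": [0,0,0,0,0,0,0,0]}}

```text
time_s: 6.13
tcp_pos: [0.5758, -0.0464, 0.057]
tcp_rot: [0.993, -0.115, 0.0, 0.0]
force: [-0.6, -0.0, 0.4]
gripper_width: 0.0003
```

```bash
sed -i 's/ztip+.025\]/ztip-.009]/; s/p\[2\]-.025\],4/p[2]+.009],4/' h.py
cat >> h.py <<'E'
def finger():
    M=model('side');p,d=robot.camera('side');C=cloud(M,d);s=robot.observe()
    q=np.stack([(C[...,:2]-c)@ex,(C[...,:2]-c)@ey,C[...,2]],-1);t=(np.array(s['tcp_pos'])[:2]-c);t=np.array([t@ex,t@ey])
    m=(p.max(2)<60)&(q[...,2]>.05)&(q[...,2]<.13)&(np.abs(q[...,:2]-t)<.025).all(2)
    print('finger',q[m].min(0).round(3),q[m].max(0).round(3),'tcp',t.round(3))
E
python3 -c "
from h import *
loc();finger();pawl();go(.027,.157,.066)"
```

```text
t 6.1333 local [0.0271 0.1043 0.066 ] F [-0.6 -0.   0.4] w 0.0002966045988630016
finger [0.014 0.096 0.065] [0.037 0.117 0.11 ] tcp [0.025 0.103]
side arm inner end [0.0014 0.1008 0.0688] maxz 0.105 bar 143 [0.0146 0.1134 0.0977]
top arm inner end [-0.0061  0.1231  0.0645] maxz 0.1011 bar 68 [-0.0238  0.1506  0.1007]
t 6.2833 F [-0.3  0.3  0.3] off [ 0.0007 -0.0534 -0.0005] rot [0.    0.003 0.   ]
```

>>> {"method": "move_arm", "body": {"offset": [[0.0,-0.008,0],[0.0,-0.016,0],[0,-0.024,0],[0,-0.032,0],[0,-0.04,0],[0,-0.048,0],[0,-0.048,0],[0,-0.048,0]], "angular": [[0,0,0],[0,0,0],[0,0,0],[0,0,0],[0,0,0],[0,0,0],[0,0,0],[0,0,0]], "gripper": [0,0,0,0,0,0,0,0]}}

```text
time_s: 6.95
tcp_pos: [0.5873, -0.0002, 0.0581]
tcp_rot: [0.993, -0.116, 0.0, 0.0]
force: [-1.2, -2.3, 4.6]
gripper_width: 0.0005
```

```bash
python3 -c "
from h import *
loc();pawl()"
```

```text
t 6.95 local [0.0276 0.1519 0.0671] F [-1.2 -2.3  4.6] w 0.0004616456519759511
side arm inner end [1.000e-04 1.058e-01 7.730e-02] maxz 0.097 bar 136 [0.0164 0.1666 0.0942]h.py:44: RuntimeWarning: Mean of empty slice.
  print(n,'arm inner end',Q[:6].mean(0).round(4),'maxz',Q[:,2].max().round(4),'bar',b.sum(),np.median(q[b],axis=0).round(4) if b.any() else '')
  ret = um.true_divide(
Traceback (most recent call last):
  File "h.py", line 44, in pawl
    print(n,'arm inner end',Q[:6].mean(0).round(4),'maxz',Q[:,2].max().round(4),'bar',b.sum(),np.median(q[b],axis=0).round(4) if b.any() else '')
                                                          ~~~~~~~~~~^^
ValueError: zero-size array to reduction operation maximum which has no identity
```

>>> {"method": "move_arm", "body": {"offset": [[0.0,-0.003,0],[0.0,-0.006,0],[0,-0.008,0],[0,-0.008,0],[0,0.004,0],[0,0.02,0],[0,0.046,0],[0,0.05,0]], "angular": [[0,0,0],[0,0,0],[0,0,0],[0,0,0],[0,0,0],[0,0,0],[0,0,0],[0,0,0]], "gripper": [0,0,0,0,0,0,0,0]}}

```text
time_s: 7.72
tcp_pos: [0.5742, -0.0532, 0.057]
tcp_rot: [0.993, -0.118, -0.0, 0.001]
force: [-0.4, -1.5, -0.6]
gripper_width: 0.0006
```

Run:
```python
from h import *
loc()
try: pawl()
except Exception as e: print('top hidden')
```

```text
t 7.7167 local [0.027  0.0974 0.066 ] F [-0.4 -1.5 -0.6] w 0.0006426099278377891
side arm inner end [0.0058 0.1065 0.0783] maxz 0.094 bar 149 [0.017  0.1109 0.0905]
top arm inner end [-0.0065  0.1178  0.0857] maxz 0.0911 bar 66 [-0.02    0.1701  0.0904]
```

The pawl is now at about 0.73 rad (bar 28 mm out, top at 0.090). Back to peg 0.

>>> {"method": "move_arm", "body": {"offset": [[0.0,0.0,-0.03],[0.0,0.0,-0.05],[0.02,0.032,-0.05],[0.04,0.064,-0.05],[0.04,0.064,-0.045],[0.04,0.064,-0.025],[0.04,0.064,-0.005],[0.04,0.064,0.006]], "angular": [[0,0,0],[0,0,0],[0,0,0],[0,0,0],[0,0,0],[0,0,0],[0,0,0],[0,0,0]], "gripper": [0,0,0,0,0,0,0,0]}}

```text
time_s: 8.48
tcp_pos: [0.5986, -0.1187, 0.0491]
tcp_rot: [0.993, -0.115, -0.001, -0.001]
force: [-0.4, 0.9, 0.2]
gripper_width: 0.0007
```

Run:
```python
from h import *
wheel();pawl();finger()
```

```text
t 8.4833 local [0.0658 0.0392 0.0581] F [-0.4  0.9  0.2] w 0.0007089423276780689
[377. 207.] 36 r 0.0697 ang -56.9 mod60 3.1
[353. 210.] 35 r 0.0703 ang 5.0 mod60 5.0
[395. 220.] 41 r 0.0696 ang -118.8 mod60 1.2
[345. 226.] 41 r 0.0744 ang 64.1 mod60 4.1
[389. 237.] 44 r 0.0724 ang -179.9 mod60 0.1
[363. 240.] 38 r 0.0746 ang 121.8 mod60 1.8
side arm inner end [0.0036 0.1036 0.0759] maxz 0.0942 bar 78 [0.0008 0.1728 0.0901]
top arm inner end [0.0004 0.0997 0.078 ] maxz 0.0923 bar 132 [-0.0008  0.1701  0.0907]
finger [0.052 0.028 0.061] [0.079 0.053 0.106] tcp [0.067 0.039]
```

>>> {"method": "move_arm", "body": {"offset": [[0.0,0.003,0],[0,0.006,0],[0,0.01,0],[0,0.014,0],[0,0.018,0],[0,0.022,0],[0,0.026,0],[0,0.03,0]], "angular": [[0,0,0],[0,0,0],[0,0,0],[0,0,0],[0,0,0],[0,0,0],[0,0,0],[0,0,0]], "gripper": [0,0,0,0,0,0,0,0]}}

```text
time_s: 9.35
tcp_pos: [0.5939, -0.1477, 0.0519]
tcp_rot: [0.993, -0.115, 0.001, -0.001]
force: [1.2, 4.8, -0.8]
gripper_width: 0.0006
```

>>> {"method": "move_arm", "body": {"offset": [[0.0,0.004,0],[0,0.008,0],[0,0.012,0],[0,0.016,0],[0,0.018,0],[0,0.02,0],[0,0.02,0],[0,0.02,0]], "angular": [[0,0,0],[0,0,0],[0,0,0],[0,0,0],[0,0,0],[0,0,0],[0,0,0],[0,0,0]], "gripper": [0,0,0,0,0,0,0,0]}}

```text
time_s: 10.02
tcp_pos: [0.587, -0.1676, 0.0514]
tcp_rot: [0.993, -0.116, -0.001, -0.001]
force: [-2.0, 4.6, 2.4]
gripper_width: 0.0005
```

Run:
```python
from h import *
wheel();wheel('top');finger()
```

```text
t 10.0167 local [ 0.0658 -0.011   0.0604] F [-2.   4.6  2.4] w 0.00048019931056267795
[386. 211.] 38 r 0.0683 ang -81.3 mod60 -21.3
[345. 219.] 39 r 0.073 ang 40.8 mod60 -19.2
[396. 228.] 41 r 0.0705 ang -143.5 mod60 -23.5
[354. 236.] 43 r 0.0746 ang 99.0 mod60 -21.0
[380. 241.] 42 r 0.0731 ang 157.2 mod60 -22.8
t 10.0667 local [ 0.0659 -0.0111  0.0604] F [-2.5  4.4  2.3] w 0.000399832110045669
[344. 257.] 15 r 0.0725 ang 99.5 mod60 -20.5
[358. 285.] 18 r 0.0713 ang 159.1 mod60 -20.9
[388. 288.] 23 r 0.0708 ang -142.5 mod60 -22.5
finger [ 0.053 -0.021  0.06 ] [0.077 0.003 0.107] tcp [ 0.066 -0.011]
```

>>> {"method": "move_arm", "body": {"offset": [[0.0,0.003,0],[0,0.006,0],[0,0.008,0],[0,0.0095,0],[0,0.0095,0],[0,0.0095,0],[0,0.004,0],[0,-0.006,0]], "angular": [[0,0,0],[0,0,0],[0,0,0],[0,0,0],[0,0,0],[0,0,0],[0,0,0],[0,0,0]], "gripper": [0,0,0,0,0,0,0,0]}}

```text
time_s: 10.83
tcp_pos: [0.5892, -0.1655, 0.0514]
tcp_rot: [0.993, -0.117, 0.0, 0.001]
force: [0.6, -0.4, -0.6]
gripper_width: 0.0006
```

Run:
```python
from h import *
wheel();wheel('top');pawl()
```

```text
t 10.8333 local [ 0.0675 -0.0085  0.0604] F [ 0.6 -0.4 -0.6] w 0.000615475208998981
[365. 206.] 40 r 0.0704 ang -27.2 mod60 -27.2
[389. 213.] 40 r 0.0691 ang -89.5 mod60 -29.5
[346. 217.] 40 r 0.0721 ang 33.0 mod60 -27.0
[395. 230.] 42 r 0.0706 ang -151.3 mod60 28.7
[351. 234.] 41 r 0.0745 ang 92.0 mod60 -28.0
[376. 241.] 40 r 0.0743 ang 149.9 mod60 29.9
t 10.8833 local [ 0.0677 -0.0043  0.0606] F [1.  2.1 0.6] w 0.00036460932679792493
[345. 252.] 18 r 0.0722 ang 91.3 mod60 -28.7
[354. 282.] 18 r 0.0718 ang 150.2 mod60 -29.8
[384. 289.] 24 r 0.0717 ang -150.7 mod60 29.3
side arm inner end [-0.0024  0.1074  0.0816] maxz 0.0931 bar 72 [-0.0056  0.1733  0.0906]
top arm inner end [0.0004 0.0997 0.0777] maxz 0.0948 bar 131 [-0.0003  0.17    0.0898]
```

The wheel is at −29.3° (−0.51 rad), within play of the next gap. Next I rise and go above the pawl's nose.

>>> {"method": "move_arm", "body": {"offset": [[0.0,0.0,-0.03],[0,0.0,-0.058],[-0.02,-0.03,-0.058],[-0.04,-0.062,-0.058],[-0.058,-0.094,-0.058],[-0.067,-0.112,-0.058],[-0.067,-0.112,-0.058],[-0.067,-0.112,-0.058]], "angular": [[0,0,0],[0,0,0],[0,0,0],[0,0,0],[0,0,0],[0,0,0],[0,0,0],[0,0,0]], "gripper": [0,0,0,0,0,0,0,0]}}

```text
time_s: 11.7
tcp_pos: [0.5502, -0.0383, 0.1098]
tcp_rot: [0.993, -0.115, 0.0, 0.0]
force: [-0.4, -1.0, -0.4]
gripper_width: 0.0004
```

Run:
```python
from h import *
go(0,.108,.09);loc();finger()
```

```text
t 11.7 F [-0.4 -1.  -0.4] off [-0.0002 -0.0017  0.0288] rot [ 0.    -0.001  0.002]
t 11.7 local [0.0002 0.1063 0.1188] F [-0.4 -1.  -0.4] w 0.0004467611795660853
finger [-0.011  0.101  0.119] [0.009 0.115 0.13 ] tcp [0.001 0.105]
```

>>> {"method": "move_arm", "body": {"offset": [[0,0,0.015],[0,0,0.025],[0,0,0.03],[0,0,0.035],[0,0,0.04],[0,0,0.045],[0,0,0.05],[0,0,0.053]], "angular": [[0,0,0],[0,0,0],[0,0,0],[0,0,0],[0,0,0],[0,0,0],[0,0,0],[0,0,0]], "gripper": [0,0,0,0,0,0,0,0]}}

```text
time_s: 12.42
tcp_pos: [0.5497, -0.0444, 0.0559]
tcp_rot: [0.993, -0.119, -0.0, 0.002]
force: [0.3, -0.6, 2.6]
gripper_width: 0.0007
```

>>> {"method": "move_arm", "body": {"offset": [[0,0,0.001],[0,0,0.002],[0,0,0.003],[0,0,0.004],[0,0,0.005],[0,0,0.006],[0,0,0.006],[0,0,0.006]], "angular": [[0,0,0],[0,0,0],[0,0,0],[0,0,0],[0,0,0],[0,0,0],[0,0,0],[0,0,0]], "gripper": [0,0,0,0,0,0,0,0]}}

```text
time_s: 13.08
tcp_pos: [0.5503, -0.0386, 0.052]
tcp_rot: [0.993, -0.116, 0.0, 0.0]
force: [-3.4, -1.9, 12.8]
gripper_width: 0.0002
```

Run:
```python
from h import *
loc()
try: pawl()
except Exception as e: print('top hidden')
```

```text
t 13.0833 local [0.0005 0.1061 0.061 ] F [-3.4 -1.9 12.8] w 0.00019120023382483323
side arm inner end [0.0037 0.1239 0.0604] maxz 0.1016 bar 121 [-0.0097  0.1161  0.0961]
top hiddenh.py:44: RuntimeWarning: Mean of empty slice.
  print(n,'arm inner end',Q[:6].mean(0).round(4),'maxz',Q[:,2].max().round(4),'bar',b.sum(),np.median(q[b],axis=0).round(4) if b.any() else '')
  ret = um.true_divide(
```

The resisting force is 12.8 N at about arm height 0.061. One firmer press, then retreat straight up.

>>> {"method": "move_arm", "body": {"offset": [[0,0,0.001],[0,0,0.002],[0,0,0.002],[0,0,0.002],[0,0,0.0],[0,0,-0.01],[0,0,-0.03],[0,0,-0.06]], "angular": [[0,0,0],[0,0,0],[0,0,0],[0,0,0],[0,0,0],[0,0,0],[0,0,0],[0,0,0]], "gripper": [0,0,0,0,0,0,0,0]}}

```text
time_s: 13.85
tcp_pos: [0.5479, -0.0379, 0.1091]
tcp_rot: [0.993, -0.115, -0.003, -0.0]
force: [0.4, 0.0, -0.2]
gripper_width: 0.0004
```

>>> {"method": "move_arm", "body": {"offset": [[0,0.0,-0.03],[0,0.0,-0.06],[0,0.0,-0.09],[0,0.035,-0.1],[0,0.07,-0.1],[0,0.105,-0.1],[0,0.14,-0.1],[0,0.17,-0.1]], "angular": [[0,0,0],[0,0,0],[0,0,0],[0,0,0],[0,0,0],[0,0,0],[0,0,0],[0,0,0]], "gripper": [0,0,0,0,0,0,0,0]}}

```text
time_s: 14.52
tcp_pos: [0.5101, -0.206, 0.2108]
tcp_rot: [0.993, -0.116, 0.0, 0.0]
force: [-0.2, 0.4, -0.3]
gripper_width: 0.0003
```

Run:
```python
from h import *
p=wheel();
try: pawl()
except Exception as e: print('top hidden')
q,_=robot.camera('top')
f=lambda a:cv2.resize(a[:,:,::-1],(400,400),interpolation=cv2.INTER_CUBIC)
cv2.imwrite('pics/s5.png',np.hstack([f(p[170:290,310:430]),f(q[200:320,300:420])]))
```

```text
t 14.5167 local [-2.000e-04 -6.610e-02  2.198e-01] F [-0.2  0.4 -0.3] w 0.00028413051141718
[365. 206.] 38 r 0.0707 ang -27.6 mod60 -27.6
[389. 213.] 40 r 0.0688 ang -89.3 mod60 -29.3
[346. 217.] 40 r 0.0729 ang 32.6 mod60 -27.4
[395. 230.] 42 r 0.071 ang -151.3 mod60 28.7
[351. 234.] 41 r 0.0745 ang 91.8 mod60 -28.2
[376. 241.] 41 r 0.074 ang 149.3 mod60 29.3
side arm inner end [-0.0009  0.1     0.0619] maxz 0.1057 bar 70 [-0.0016  0.1441  0.1017]
top arm inner end [-0.0001  0.0968  0.0584] maxz 0.102 bar 143 [-0.0002  0.1408  0.1019]
```

View pics/s5.png

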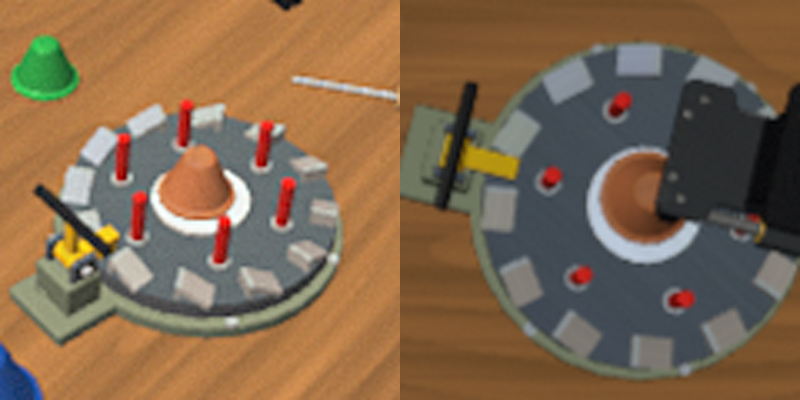

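```bash
python3 -c "
from h import *
loc();print(robot.close_job())"
```

```text
t 14.7167 local [ 0.     -0.0643  0.2194] F [0.2 0.2 0.2] w 0.0001797902969929612
the job is handed in; nothing more can be done
None
```

I lifted the pawl with the closed fingertips, pushed peg 0 back (clockwise) until the wheel was one notch on, pressed the pawl down and withdrew. I handed the job in at 14.7 s.

**Last checks:**
- **Wheel:** it went from about +2.5° to about −29°, which is −0.51 rad against a gap middle of −0.524. That is inside the 0.08 play.
- **Pawl:** the crossbar measures 140.8 mm from the axis, against 141.2 mm at the start. The arm top is at about its home height and the nose sits between two teeth. I measured 12.8 N during the press and then pressed a little harder.
- **Cone:** it looks upright and central on the hub in the last picture; I did not measure its position.
- **Other things:** I kept the arm away from the oil bottle, screwdriver and collar, but did not re-measure their positions.

**What disagreed or failed:**
- **Fingertip height:** the camera put the fingertips about 34 mm higher than the reported TCP height and the stated 25 mm imply.
- **First attempt:** because of that, the first lift only reached about 0.24 rad, and the first push passed over peg 0 without moving the wheel. I corrected the height and redid the lift to about 0.73 rad before the wheel moved.

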